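# Balance check of mixer arms on knife edges

### The job

Check the two blue rotor arms of the tube mixer for balance, one after the other: lay an arm level on the knife-edge stand with its steel spindle across the two notched blades, let go and watch whether it stays level or a heavy end swings down. Lay an arm that stays level flat in the green tray, the same way up as it is now, and put an arm whose end drops into the red reject bin; sort each arm before checking the next, and check both. Leave the beaker, the timer and the red rubber bulb where they are.

Things in the scene. Friction and masses are not known exactly. Their poses are not given: they have to be found in the camera images.
- rotor_arm_1: Blue rotor arm, 160 mm long, 130 to 200 g. Origin: mid-spindle. x along the arm, y along the spindle, z up as it lies at the start (origin 9 mm above the bench). Bar 20 mm wide (y), z = -9 to +5 mm, free to grip at |x| = 16 to 48 mm; hub block 30 (x) by 32 (y) mm, z = -9 to +11 mm; steel spindle 8 mm diameter sticks out at |y| = 16 to 42 mm; flat round eyes at both ends, see rotor_arm_2.
- rotor_arm_2: Second blue rotor arm, same sizes, axes and origin as rotor_arm_1. Its eyes, like the other's: centres at x = +-64 mm, 32 mm across with a 19 mm hole, 14 mm thick (z = -9 to +5 mm). The arms look exactly alike: nothing on the outside shows whether an arm has a heavy end, nor which end.
- balance_stand: Knife-edge stand, fixed. Grey base plate 150 (x) by 110 (y) by 10 mm high; two uprights 26 mm wide (x), 6 mm thick, centred at y = +-28 mm, each topped by two steel blades forming an open V notch (faces 50 degrees from level, about 21 mm wide at the mouth, horns 7 mm above the seated spindle axis, blades reach |x| = 15 mm). Nothing else above the base. Origin: centre of the underside.
- stand_seat (a point): Where the arm's origin lies when seated: 105 mm above the stand's underside, axes as the stand's; arm along x (either way round), spindle along y in both notches; 8 mm off along y is still seated. A seated arm turns on its spindle with a little friction: a sound one stays as left, a heavy end swings down until the arm stands upright or nearly, light end up, at rest after about 2 s.
- good_tray: Green shallow tray with a black liner, for sound arms, fixed: 130 mm (x) by 210 mm (y), 20 mm high, walls and floor 4 mm. Origin: centre of the underside. An arm fits flat in it along y; its origin is then 13 mm above the tray's.
- reject_bin: Red open bin for rejects, fixed: 120 mm (x) by 130 mm (y), 95 mm high, walls and floor 4 mm. Origin: centre of the underside. An arm goes in end first and may stand or lean in it.
- beaker_a: Clear beaker, 61 mm across, 70 mm high, loose, to be left alone. Origin: centre of the underside.
- timer: Small white lab timer, 62 x 68 x 20 mm, loose, to be left alone. Origin: centre of the underside.
- pipette_bulb: Red rubber pipette bulb, 92 x 54 x 53 mm, loose, to be left alone. Origin: centre of the underside.

How it is judged:
On the way, in this order (a step that is already met when the one before it is completed fails the run):
1. one of the two arms is seated and let go on the knife edges and shows its balance: the sound one stays level, the other swings end down (((horizontal distance between rotor_arm_1 and stand_seat below 0.012 m and z of rotor_arm_1 in the frame of stand_seat between -0.005 and 0.005 m and contact force between the fingers and rotor_arm_1 below 0.05 N and angle between rotor_arm_1's own z axis and vertical below 0.4 rad) or (horizontal distance between rotor_arm_2 and stand_seat below 0.012 m and z of rotor_arm_2 in the frame of stand_seat between -0.005 and 0.005 m and contact force between the fingers and rotor_arm_2 below 0.05 N and angle between rotor_arm_2's own z axis and vertical above 1 rad))), for 0.4 s.
2. that arm is sorted (sound one in the tray, heavy-ended one in the bin) and the other arm is seated, let go, and shows its balance ((((horizontal distance between rotor_arm_1 and stand_seat below 0.012 m and z of rotor_arm_1 in the frame of stand_seat between -0.005 and 0.005 m and contact force between the fingers and rotor_arm_1 below 0.05 N and angle between rotor_arm_1's own z axis and vertical below 0.4 rad) and (x of rotor_arm_2 in the frame of reject_bin between -0.056 and 0.056 m and y of rotor_arm_2 in the frame of reject_bin between -0.061 and 0.061 m and z of rotor_arm_2 in the frame of reject_bin between 0 and 0.095 m)) or ((horizontal distance between rotor_arm_2 and stand_seat below 0.012 m and z of rotor_arm_2 in the frame of stand_seat between -0.005 and 0.005 m and contact force between the fingers and rotor_arm_2 below 0.05 N and angle between rotor_arm_2's own z axis and vertical above 1 rad) and (x of rotor_arm_1 in the frame of good_tray between -0.05 and 0.05 m and y of rotor_arm_1 in the frame of good_tray between -0.09 and 0.09 m and z of rotor_arm_1 in the frame of good_tray below 0.018 m and angle between rotor_arm_1's own z axis and vertical below 0.15 rad)))), for 0.4 s.
At the end, for the whole second after the job is handed in: rotor_arm_1 (sound) lies released, flat (0.15 rad) and right way up on the green tray's floor, origin within its walls and under 18 mm above its underside; rotor_arm_2 (heavy-ended) rests released in the red bin, origin within its walls and under 95 mm above its underside (x of rotor_arm_1 in the frame of good_tray between -0.05 and 0.05 m and y of rotor_arm_1 in the frame of good_tray between -0.09 and 0.09 m and z of rotor_arm_1 in the frame of good_tray below 0.018 m and angle between rotor_arm_1's own z axis and vertical below 0.15 rad and x of rotor_arm_2 in the frame of reject_bin between -0.056 and 0.056 m and y of rotor_arm_2 in the frame of reject_bin between -0.061 and 0.061 m and z of rotor_arm_2 in the frame of reject_bin between 0 and 0.095 m and linear speed of each of rotor_arm_1, rotor_arm_2 below 0.03 m/s and angular speed of rotor_arm_2 below 0.3 rad/s and contact force between the fingers and rotor_arm_1 below 0.05 N and contact force between the fingers and rotor_arm_2 below 0.05 N); the robot touches nothing.
It fails at once if the beaker, the timer or the rubber bulb is moved more than 30 mm (distance of any of beaker_a, timer, pipette_bulb from where it was at the start of the episode above 0.03 m).
It also fails if it takes over 72 s, if anything falls off the work surface, if the arm or the gripper's body presses on something with over 40 N, if the wrist force passes 120 N, or if a joint passes its speed limit or range.

### The arm

A 6-joint arm with a two-finger parallel gripper is mounted at the origin on a cart in front of the work surface, level with it; the furniture and walls round the work are solid. World frame = base frame: x ahead of the robot, y to its left, z up, the work surface at z = 0. Lengths are in m, angles in rad, forces in N, time in s.
With the tool pointing down it reaches from about 0.35 to 0.975 m from the base axis. Payload 17.4 kg.
Tool frame: the origin (TCP) lies between the finger pads; the fingertips stand ahead of it and the grasp point (between the pads) lies 3 mm ahead of it (env.tcp_to_tips is the z of the fingertips in the tool frame, in m); z points along the fingers, y is the line along which they close (so a half turn about z gives the same grasp; the last joint's range is limited). The gripper opens to 85 mm and grips with 20 to 120 N. Pads are 22 mm wide; open, the fingers measure 114 mm over their backs; the gripper's body (76 mm by 85 mm) begins 54 mm behind the grasp point. The pads swing forward as they close: fully open they stand 13 mm farther back than shut.
Start: joints at [1.154, 0.116, 1.442, -0, 1.584, -0.038], TCP at [0.25, 0.627, 0.253] pointing down, gripper open.
Joint ranges: [-2.83, 2.83], [-0.83, 2.19], [0.07, 2.5], [-1.14, 4.28], [0.01, 3], [-2.97, 2.97]. Speed limits (rad/s): [1.89, 1.89, 2.22, 3.14, 3.14, 3.14].

### API

Orientations are given as [roll, pitch, yaw] about the fixed x, y, z axes, in that order (R = Rz(yaw) Ry(pitch) Rx(roll)).
In Python, from plant import env gives the robot as it stands.
- The arm moves only by the shell command python3 -m pendant 'ROWS' [FORCE]. ROWS is JSON, a list that holds one entry, the list of rows, each a list of 7 numbers: the shift along the tool's x, y, z in cm, then the turn, a rotation vector about the tool's x, y, z in rad, then the gripper command: -1 is fully open, 1 is shut, values between are in proportion. A call has 1 to 20 rows; each row shifts and turns the commanded pose from where the row before left it, along the tool's axes as they then stand; what a row does not reach is not made up. A row lasts 1/10 s, in which the tool goes at most 50 mm and 8.59 degrees, less where a joint would pass 70% of its speed; a pose out of reach is approached as far as the arm can. A call with a gripper value outside its range is refused whole. The fingers move at their own pace and stop on an object; FORCE is the grip in N (left out, the last holds). Time passes only in rows, so rows that do not move let the fingers close. It gives the time, the measured TCP pose, the force, the opening and the grip force at its end, in the units of the state.
- env.observe(): the state, without advancing time (a new reading comes with each control period).
- env.capture(name): name is "side" or "top" or "wrist"; returns the picture (384x512x3 uint8, red, green, blue); there is no depth.
- env.get_calibration(name): a dict with "fx", "fy", "cx", "cy" (pixels), "k1" (the pictures are not rectified: a ray, as slopes to the right and down, at radius r is drawn at 1 + k1 r^2 times it, then the intrinsics apply), "position" and "attitude" of the camera in the world; the wrist camera has in their place "mount" (4x4, takes a point from camera to tool coordinates, whose origin is the TCP and whose axes are the flange's). Camera axes: x right, y down, z forward; pixel columns grow to the right and rows downward; lengths in m; the calibration is good to about 2 mm. A picture is of the moment at which its call begins: read the wrist's pose just before it. get_calibration takes no time and is no camera call.
- env.hand_in(): hands the job in; it is judged then, once.
The state is a dict: "time": time; "joint_pos": joint angles; "qvel": joint speeds; "joint_efforts": joint torques, N m; "tool_pos": TCP position; "tcp_rot": TCP orientation; "force": force on the tool from outside, world axes, zero at the start; "ft_torque": the same for the moment, N m; "width": finger opening in m; "grip_force": force on a finger pad.
Only numpy, scipy, OpenCV 4.12 (cv2) and the standard library are available. Lean on these libraries where they do the work, as an engineer would, in place of code of your own. Each camera call takes 0.05 s, during which the arm holds its last target. There are 200 camera calls.

## Working session

There is one attempt and no reset: what is moved stays moved. The work goes in short steps, Python scripts to look and compute and a shell command to move; the robot and the scene stay as the last step left them, time stands still between calls to the robot, and variables do not carry over. Pictures are saved under pics/ and viewed, at most 12 in all, crops included, and the job is handed in when it is done.

```bash
ls; mkdir -p pics
python3 - <<'E'
from plant import env
import cv2, numpy as np
print(env.observe()); print(env.tcp_to_tips)
for n in ("side","top","wrist"):
    im=env.capture(n); cv2.imwrite(f"pics/{n}0.png",im[:,:,::-1]); c=env.get_calibration(n); print(n,c)
E
```

```text
pics
{'time': 0.0, 'joint_pos': array([ 1.15419430e+00,  1.16496765e-01,  1.44229851e+00, -2.32713907e-05,
        1.58400178e+00, -3.77800331e-02]), 'qvel': array([ 0.00125059,  0.0014089 , -0.00098758,  0.00167276, -0.00023214,
        0.00073857]), 'joint_efforts': array([ 2.47634074e-03, -7.31996226e+01, -6.32472610e+01,  1.11482544e-05,
        6.82393744e-03,  6.57264536e-05]), 'tool_pos': array([0.24956302, 0.62698146, 0.25253425]), 'tcp_rot': array([-3.14038823e+00, -2.22382951e-05,  2.76277035e+00]), 'force': array([-0.41353555, -0.11830915, -0.45692863]), 'ft_torque': array([0.05111296, 0.01298697, 0.02784115]), 'grip_force': 0.0, 'width': 0.08541316606519261}
0.022
side {'fx': 468.6246521660205, 'fy': 468.6246521660205, 'cx': 247.30846616161224, 'cy': 192.52347125881144, 'k1': -0.11288365612034051, 'position': array([ 0.00267527, -1.03759831,  0.83242878]), 'attitude': array([-2.11757611e+00,  5.82595448e-04, -5.14242832e-01])}
top {'fx': 397.5729073799163, 'fy': 397.5729073799163, 'cx': 260.73961931029055, 'cy': 196.94503542483093, 'k1': 0.03898308717370639, 'position': array([0.50972342, 0.0278363 , 1.24968285]), 'attitude': array([-3.04839301, -0.0170811 , -1.54469313])}
wrist {'fx': 280.92486220916317, 'fy': 280.92486220916317, 'cx': 250.04831054489688, 'cy': 187.40722555597287, 'k1': -0.04612590768492446, 'mount': array([[-1.40236030e-03, -9.55265793e-01, -2.95745328e-01,
         7.48210646e-02],
       [ 9.99998947e-01, -1.45040758e-03, -5.69208532e-05,
        -3.80024676e-04],
       [-3.74576720e-04, -2.95745096e-01,  9.55266820e-01,
        -1.21380392e-01],
       [ 0.00000000e+00,  0.00000000e+00,  0.00000000e+00,
         1.00000000e+00]])}
```

View pics/top0.png

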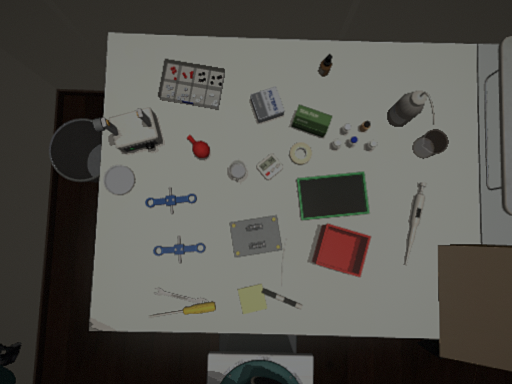

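View pics/side0.png

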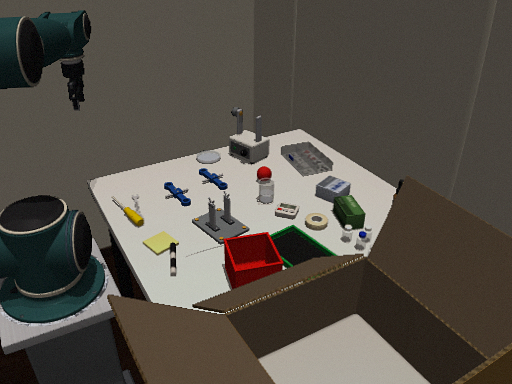

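The top view shows the arms at about (171,201) and (180,249), the stand at (256,236), the tray at (333,196) and the bin at (340,249). The beaker is at (237,170), the timer at (269,166) and the bulb at (200,148). The side view agrees.

```bash
cat > h.py <<'E'
from plant import env
import cv2, numpy as np
from scipy.spatial.transform import Rotation as R
def cam(n,s=None):
    c=env.get_calibration(n); K=np.array([[c['fx'],0,c['cx']],[0,c['fy'],c['cy']],[0,0,1]]); d=np.array([c['k1'],0,0,0.])
    if n=='wrist':
        s=s or env.observe(); T=np.eye(4); T[:3,:3]=R.from_euler('xyz',s['tcp_rot']).as_matrix(); T[:3,3]=s['tool_pos']; T=T@c['mount']
        return K,d,T[:3,:3],T[:3,3]
    return K,d,R.from_euler('xyz',c['attitude']).as_matrix(),c['position']
def px2w(C,uv,z):
    K,d,Rm,p=C; n=cv2.undistortPoints(np.array(uv,float).reshape(-1,1,2),K,d)[:,0]
    r=np.c_[n,np.ones(len(n))]@Rm.T; return p+r*((z-p[2])/r[:,2])[:,None]
def w2px(C,P):
    K,d,Rm,p=C; q=(np.array(P,float).reshape(-1,3)-p)@Rm
    return cv2.projectPoints(q.reshape(-1,1,3),np.zeros(3),np.zeros(3),K,d)[0][:,0]
def blobs(im,col,amin=60):
    h=cv2.cvtColor(im,cv2.COLOR_RGB2HSV); H,S,V=[h[...,i].astype(int) for i in range(3)]
    m={'blue':(H>100)&(H<130)&(S>110)&(V>40),'green':(H>45)&(H<85)&(S>90)&(V>40),'red':((H<8)|(H>172))&(S>130)&(V>40)}[col].astype(np.uint8)
    n,l,st,ce=cv2.connectedComponentsWithStats(m)
    return [l==i for i in range(1,n) if st[i,4]>amin]
def pts(m): 
    v,u=np.nonzero(m); return np.c_[u,v].astype(float)
E
python3 - <<'E'
from h import *
im=cv2.imread('pics/top0.png')[:,:,::-1].copy(); C=cam('top')
for col,z in (('blue',.014),('green',.02),('red',.095)):
    for m in blobs(im,col):
        w=px2w(C,pts(m),z)[:,:2]; r=cv2.minAreaRect((w*1000).astype(np.float32)); print(col,len(w),w.mean(0).round(3),np.round(r[0]),np.round(r[1]),round(r[2],1))
# stand corners: grey base
g=im[200:270,215:300].astype(int); m=np.zeros(im.shape[:2],bool); m[200:270,215:300]=(g.sum(2)<330)&(np.ptp(g,axis=2)<25)
print(px2w(C,[[171,201],[256,236]],.009))
w=px2w(C,pts(m),.01)[:,:2]; print(len(w),cv2.minAreaRect((w*1000).astype(np.float32)))
print('px',w2px(C,[[.25,.15,0],[.35,.25,0],[.35,.15,0]]))
c=cv2.resize(im[170:285,135:390],None,fx=3,fy=3,interpolation=cv2.INTER_CUBIC); cv2.imwrite('pics/topc.png',c[:,:,::-1])
E
```

```text
blue 246 [0.608 0.29 ] [609. 289.] [ 27. 152.] 6.8
blue 197 [0.459 0.257] [458. 259.] [ 25. 122.] 3.9
green 501 [ 0.875 -0.15 ] [ 877. -145.] [108.  60.] 71.8
green 476 [ 0.636 -0.212] [ 636. -213.] [130. 210.] 7.3
red 260 [0.758 0.195] [759. 203.] [78. 45.] 64.9
red 1707 [ 0.473 -0.223] [ 473. -226.] [139. 120.] 75.2
[[0.60580573 0.28868409 0.009     ]
 [0.5040852  0.02120831 0.009     ]]
1726 ((518.680908203125, -15.190261840820312), (129.11915588378906, 245.06787109375), 19.483036041259766)
px [[211.4972943  318.68905027]
 [180.17251268 284.52808798]
 [212.8044635  285.23311209]]
```

View pics/topc.png

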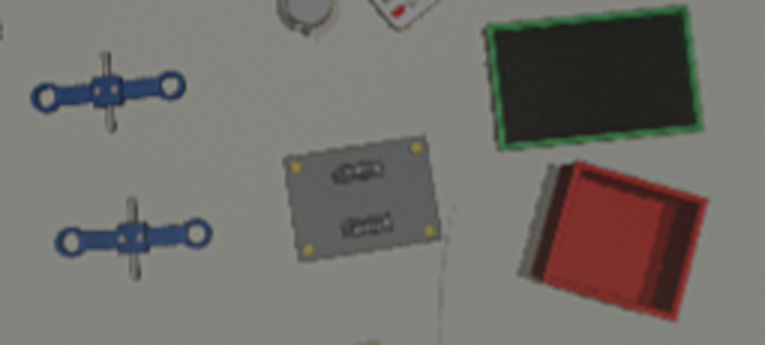

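In the enlarged crop, both arms lie roughly along world y, with eyes at (46,97)/(171,85) and (72,241)/(196,233). The stand corners are (285,158), (425,137), (440,240) and (301,261), and its uprights are at (357,172) and (367,224).

Run:
```python
from h import *
C=cam('top'); f=lambda a,z: px2w(C,(np.array(a)+.5)/3-.5+[135,170],z)[:,:2]
im=cv2.imread('pics/top0.png')[:,:,::-1].copy()
def show(n,p):
    d=p[0]-p[1]; print(n,p.mean(0).round(4),'len',np.linalg.norm(d).round(4),'dir',np.degrees(np.arctan2(d[1],d[0])).round(1))
for n,e,h,s in (('far',[[46,97],[171,85]],[[107,91]],[[106,54],[112,131]]),('near',[[72,241],[196,233]],[[132,237]],[[131,200],[137,278]])):
    show(n+' eyes',f(e,.014)); print(f(h,.02)); show(n+' spindle',f(s,.012))
q=f([[285,158],[425,137],[440,240],[301,261]],.01)
print('stand',q.mean(0)); show('l',q[[0,1]]);show('l',q[[3,2]]);show('w',q[[0,3]])
show('uprights',f([[357,172],[367,224]],.108))
for col,z in (('green',.02),('red',.095)):
    for m in blobs(im,col,400):
        w=px2w(C,pts(m),z)[:,:2]; r=cv2.minAreaRect((w*1000).astype(np.float32)); print(col,cv2.boxPoints(r).round(0).tolist())
q=f([[487,25],[687,8],[702,128],[500,150]],.02); print('tray',q.mean(0));show('l',q[[0,1]]);show('l',q[[3,2]])
q=f([[578,161],[707,200],[678,319],[545,281]],.095); print('bin',q.mean(0));show('a',q[[0,1]]);show('a',q[[3,2]]);show('b',q[[0,3]]);show('b',q[[1,2]])
```

```text
far eyes [0.6085 0.2881] len 0.1286 dir 97.1
[[0.60799212 0.28855853]]
far spindle [0.6072 0.2881] len 0.0804 dir 7.1
near eyes [0.4596 0.2551] len 0.126 dir 95.0
[[0.45976465 0.25612184]]
near spindle [0.4576 0.2555] len 0.0795 dir 7.1
stand [0.50432777 0.02240389]
l [0.557  0.0319] len 0.1469 dir 100.1
l [0.4516 0.0129] len 0.1446 dir 100.0
w [0.4917 0.0942] len 0.107 dir 10.8
uprights [0.5055 0.0237] len 0.0502 dir 12.5
green [[832.0, -187.0], [889.0, -206.0], [922.0, -104.0], [865.0, -85.0]]
green [[558.0, -117.0], [585.0, -326.0], [714.0, -309.0], [687.0, -101.0]]
red [[397.0, -278.0], [513.0, -309.0], [549.0, -175.0], [432.0, -144.0]]
tray [ 0.6359625  -0.21393615]
l [ 0.6996 -0.2061] len 0.2097 dir 96.5
l [ 0.5723 -0.2218] len 0.2104 dir 97.8
bin [ 0.47216982 -0.23217299]
a [ 0.5295 -0.2468] len 0.1294 dir 74.7
a [ 0.4148 -0.2175] len 0.1315 dir 75.8
b [ 0.4888 -0.1691] len 0.1196 dir -14.8
b [ 0.4556 -0.2952] len 0.1172 dir -13.8
```

```bash
cat >> h.py <<'E'
def go(x,y,z,yaw):
    s=env.observe(); Rt=R.from_euler('xyz',[np.pi,0,np.radians(yaw)]); Rc=R.from_euler('xyz',s['tcp_rot'])
    rv=(Rc.inv()*Rt).as_rotvec(); d=Rt.inv().apply(np.array([x,y,z])-s['tool_pos'])*100
    print('t',round(s['time'],2),'turn',rv.round(3),'then shift cm',d.round(2),'pos',s['tool_pos'].round(4),'w',round(s['width'],4),'grip',round(s['grip_force'],1))
E
python3 -c "
from h import *
go(.4556,.2878,.16,96)"
```

```text
t 0.15 turn [-1.000e-03  0.000e+00  1.087e+00] then shift cm [-35.89  16.94   9.27] pos [0.2496 0.627  0.2527] w 0.0853 grip 0.0
```

```bash
python3 -m pendant '[[[0,0,0,0,0,0.136,-0.2],[0,0,0,0,0,0.136,-0.2],[0,0,0,0,0,0.136,-0.2],[0,0,0,0,0,0.136,-0.2],[0,0,0,0,0,0.136,-0.2],[0,0,0,0,0,0.136,-0.2],[0,0,0,0,0,0.136,-0.2],[0,0,0,0,0,0.136,-0.2],[-3,1.41,0.77,0,0,0,-0.2],[-3,1.41,0.77,0,0,0,-0.2],[-3,1.41,0.77,0,0,0,-0.2],[-3,1.41,0.77,0,0,0,-0.2],[-3,1.41,0.77,0,0,0,-0.2],[-3,1.41,0.77,0,0,0,-0.2],[-3,1.41,0.77,0,0,0,-0.2],[-3,1.41,0.77,0,0,0,-0.2],[-3,1.41,0.77,0,0,0,-0.2],[-3,1.41,0.77,0,0,0,-0.2],[-3,1.41,0.77,0,0,0,-0.2],[-3,1.41,0.77,0,0,0,-0.2]]]' 80
python3 -m pendant '[[[0,0,0,0,0,0,-0.2],[0,0,0,0,0,0,-0.2]]]'
cat > look.py <<'E'
from h import *
import sys
n=sys.argv[1]; s=env.observe(); im=env.capture('wrist'); cv2.imwrite(f'pics/{n}.png',im[:,:,::-1]); C=cam('wrist',s)
for m in blobs(im,'blue',300):
    w=px2w(C,pts(m),.014)[:,:2]; r=cv2.minAreaRect((w*1000).astype(np.float32)); print(len(w),w.mean(0).round(4),np.round(r[0],1),np.round(r[1],1),round(r[2],1))
E
python3 look.py w1; python3 -c "
from h import *
go(.4556,.2878,.16,96)"
```

```text
time: 2.15
tool_pos: [0.4557, 0.2854, 0.1605]
tcp_rot: [-3.142, 0.0, 1.675]
force: [0.2, 0.8, 0.4]
width: 0.0513
grip_force: 0.0
time: 2.35
tool_pos: [0.4554, 0.2862, 0.1607]
tcp_rot: [-3.141, -0.0, 1.673]
force: [-0.6, 0.3, 0.1]
width: 0.0513
grip_force: 0.0
3644 [0.6074 0.2965] [609.3 291.5] [ 38.7 158.3] 7.1
2875 [0.4597 0.2631] [460.5 259.2] [ 30.7 157.4] 5.0
t 2.4 turn [-0.    -0.    -0.001] then shift cm [0.09 0.05 0.1 ] pos [0.4552 0.2869 0.161 ] w 0.0514 grip 0.0
```

View pics/w1.png

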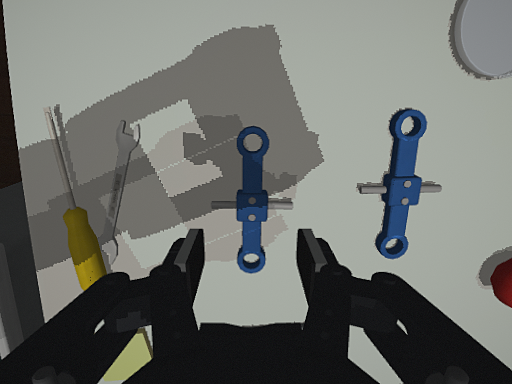

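The wrist view shows the near arm's hub at (252,206) and its eyes at (252,140) and (250,260), centred between the fingers. The wrist and top positions agree to about 3 mm, so I'll grip it on its +y side.

```bash
python3 -m pendant '[[[0.25,0.2,2.6,0,0,0,-0.2],[0,0,2.6,0,0,0,-0.2],[0,0,2.6,0,0,0,-0.2],[0,0,2.6,0,0,0,-0.2],[0,0,1.6,0,0,0,-0.2],[0,0,1.0,0,0,0,-0.2],[0,0,0.5,0,0,0,-0.2],[0,0,0,0,0,0,-0.2]]]'
python3 -c "
from h import *
go(.457,.2895,.025,96)"
```

```text
time: 3.2
tool_pos: [0.4571, 0.2896, 0.0261]
tcp_rot: [3.142, -0.0, 1.675]
force: [-0.0, 0.4, 0.1]
width: 0.0515
grip_force: 0.0
t 3.2 turn [ 0. -0. -0.] then shift cm [-0.01 -0.01  0.11] pos [0.4571 0.2896 0.0261] w 0.0515 grip 0.0
```

```bash
python3 -m pendant '[[[0,0,0.1,0,0,0,0.2],[0,0,0,0,0,0,1],[0,0,0,0,0,0,1],[0,0,0,0,0,0,1],[0,0,0,0,0,0,1],[0,0,0,0,0,0,1],[0,0,-1,0,0,0,1],[0,0,-3,0,0,0,1],[0,0,-4,0,0,0,1],[0,0,-4,0,0,0,1],[0,0,-2,0,0,0,1],[0,0,-1,0,0,0,1],[0,0,0,0,0,0,1]]]' 80
python3 look.py w2; python3 -c "
from h import *
u=np.array([np.cos(np.radians(100.2)),np.sin(np.radians(100.2))])
p=np.array([.5048,.0228])+.032*u; print(p)
go(*p,.165,100.8)"
```

```text
time: 4.5
tool_pos: [0.4573, 0.2895, 0.1761]
tcp_rot: [3.14, -0.001, 1.675]
force: [-1.0, -0.1, -1.9]
width: 0.0174
grip_force: 78.6
3275 [0.6075 0.2965] [609.3 291.7] [ 38.7 158. ] 7.6
6149 [0.4663 0.2101] [467.7 202.8] [ 64.3 220.6] 6.1
[0.49913329 0.05429426]
t 4.55 turn [-0.     0.    -0.084] then shift cm [-23.87  -0.25   0.96] pos [0.4569 0.2893 0.1746] w 0.0174 grip 78.6
```

View pics/w2.png

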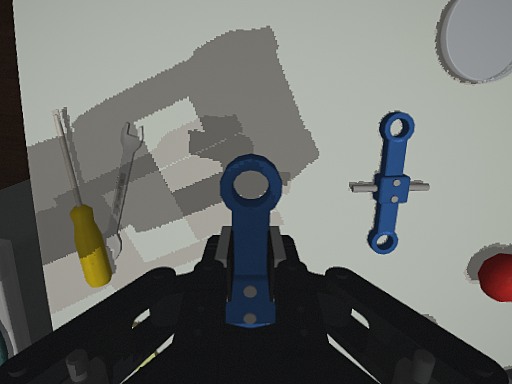

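The arm is held, with its far eye centred at (250,183) and its hub at (250,307) in line with the tool. I'll check its position in the hand.

```bash
python3 -c "
from h import *
C=cam('wrist'); s=env.observe(); Rc=R.from_euler('xyz',s['tcp_rot'])
oz=s['tool_pos'][2]-.016
for uv,z in (([250,183],oz+.005),([250,292],oz+.011),([250,318],oz+.011)):
    print(Rc.inv().apply(px2w(C,[uv],z)[0]-s['tool_pos']).round(4))
"
```

```text
[0.0362 0.0004 0.011 ]
[-0.0229  0.0003  0.005 ]
[-0.0403  0.0003  0.005 ]
```

```bash
python3 -m pendant '[[[0,0,0,0,0,-0.04,1],[0,0,0,0,0,-0.037,1],[-2.4,0,0,0,0,0,1],[-2.4,0,0,0,0,0,1],[-2.4,0,0,0,0,0,1],[-2.4,0,0,0,0,0,1],[-2.4,0,0,0,0,0,1],[-2.4,0,0,0,0,0,1],[-2.4,0,0,0,0,0,1],[-2.4,0,0,0,0,0,1],[-2.4,0,0,0,0,0,1],[-2.3,-0.2,0,0,0,0,1],[0,0,0,0,0,0,1],[0,0,0,0,0,0,1]]]'
python3 -c "
from h import *
u=np.array([np.cos(np.radians(100.2)),np.sin(np.radians(100.2))])
p=np.array([.5048,.0228])+.031*u; print(p)
go(*p,.121,100.4)
s=env.observe(); im=env.capture('side'); C=cam('side'); u0=w2px(C,[.505,.023,.105])[0].astype(int); print(u0,s['force'])
c=im[u0[1]-70:u0[1]+60,u0[0]-80:u0[0]+80]; cv2.imwrite('pics/s1.png',cv2.resize(c,None,fx=4,fy=4,interpolation=cv2.INTER_CUBIC)[:,:,::-1])
"
```

```text
time: 5.95
tool_pos: [0.4976, 0.0536, 0.1734]
tcp_rot: [-3.139, -0.0, 1.751]
force: [-0.7, 0.2, -1.1]
width: 0.0177
grip_force: 78.5
[0.49931037 0.05331006]
t 5.95 turn [-0.002 -0.    -0.002] then shift cm [-0.06  0.16  5.24] pos [0.4976 0.0536 0.1734] w 0.0177 grip 78.5
[218 196] [-0.74803919  0.22933608 -1.06203715]
```

View pics/s1.png

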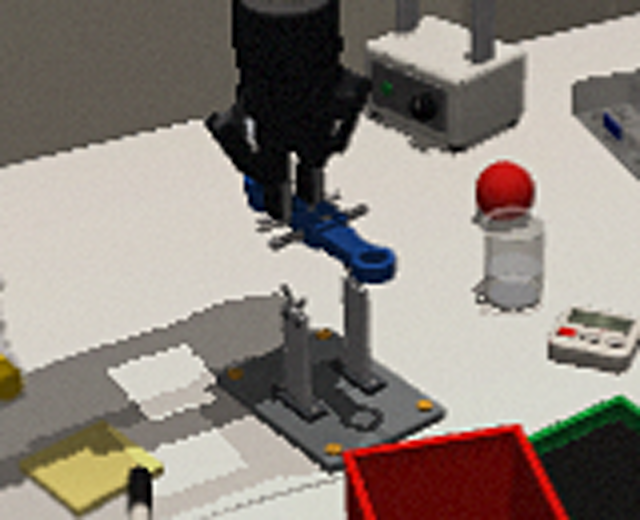

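The arm is lined up above the notches, with the spindle over both blades. I'll lower it.

```bash
python3 -m pendant '[[[-0.05,0.16,1.5,0,0,0,1],[0,0,1.5,0,0,0,1],[0,0,1.0,0,0,0,1],[0,0,0.5,0,0,0,1],[0,0,0.3,0,0,0,1],[0,0,0.2,0,0,0,1],[0,0,0.1,0,0,0,1],[0,0,0,0,0,0,1]]]'
```

```text
time: 6.8
tool_pos: [0.4998, 0.0537, 0.1241]
tcp_rot: [3.141, 0.0, 1.752]
force: [0.3, -0.2, -0.6]
width: 0.0173
grip_force: 78.6
```

```bash
python3 -m pendant '[[[0,0,0.15,0,0,0,1],[0,0,0,0,0,0,1]]]'; python3 -m pendant '[[[0,0,0.15,0,0,0,1],[0,0,0,0,0,0,1]]]'; python3 -m pendant '[[[0,0,0.1,0,0,0,1],[0,0,0,0,0,0,1]]]'
```

```text
time: 7.0
tool_pos: [0.5, 0.0537, 0.1228]
tcp_rot: [3.141, -0.0, 1.752]
force: [0.1, 1.2, 0.6]
width: 0.0177
grip_force: 78.9
time: 7.2
tool_pos: [0.5001, 0.0539, 0.1217]
tcp_rot: [3.14, -0.0, 1.752]
force: [-2.6, 2.7, 7.1]
width: 0.0173
grip_force: 79.6
time: 7.4
tool_pos: [0.5002, 0.054, 0.1212]
tcp_rot: [3.14, -0.0, 1.752]
force: [-3.9, 4.8, 11.0]
width: 0.0174
grip_force: 80.1
```

```bash
python3 -m pendant '[[[0,0,-0.1,0,0,0,1],[0,0,0,0,0,0,-0.2],[0,0,0,0,0,0,-0.2],[0,0,0,0,0,0,-0.2],[0,0,-2,0,0,0,-0.2],[0,0,-5,0,0,0,-0.2],[0,0,-5,0,0,0,-0.2],[0,0,-2,0,0,0,-0.2],[0,0,0,0,0,0,-0.2],[0,0,0,0,0,0,-0.2],[0,0,0,0,0,0,-0.2],[0,0,0,0,0,0,-0.2],[0,0,0,0,0,0,-0.2],[0,0,0,0,0,0,-0.2],[0,0,0,0,0,0,-0.2],[0,0,0,0,0,0,-0.2],[0,0,0,0,0,0,-0.2],[0,0,0,0,0,0,-0.2],[0,0,0,0,0,0,-0.2],[0,0,0,0,0,0,-0.2]]]'
python3 -c "
from h import *
im=env.capture('side'); C=cam('side'); u0=[218,196]
c=im[u0[1]-70:u0[1]+60,u0[0]-80:u0[0]+80]
s=env.observe(); w=env.capture('wrist'); cv2.imwrite('pics/w3.png',w[:,:,::-1]); print(s['tool_pos'],s['tcp_rot'])
a=cv2.resize(c,(473,384),interpolation=cv2.INTER_CUBIC); a=np.hstack([a[:,60:350],w]);print(a.shape); cv2.imwrite('pics/s2.png',a[:,:800,::-1])
"
```

```text
time: 9.4
tool_pos: [0.4997, 0.0537, 0.2609]
tcp_rot: [-3.142, -0.0, 1.752]
force: [-0.3, -1.3, -0.7]
width: 0.0514
grip_force: 0.0
[0.49973932 0.05367489 0.2609427 ] [3.14156565e+00 1.70413215e-05 1.75179639e+00]
(384, 802, 3)
```

View pics/s2.png

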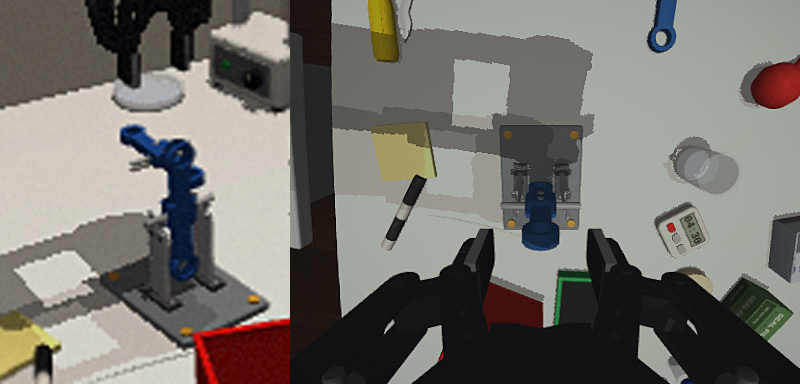

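The arm swung up to nearly vertical, so this is the heavy one. Its light eye is on top, at about (250,236) in the wrist image. I'll work out its tilt.

Run:
```python
from h import *
C=cam('wrist'); im=cv2.imread('pics/w3.png')[:,:,::-1].copy(); p0=np.array([.505,.0235,.105])
a=np.radians(100.2); u=np.array([np.cos(a),np.sin(a),0]); v=np.array([np.sin(a),-np.cos(a),0]); z=np.array([0,0,1.])
print('spindle',w2px(C,[p0+.042*v,p0-.042*v]).round(0).tolist())
obs=np.zeros((384,512),bool)
for m in blobs(im,'blue',200):
    P=pts(m); print(len(P),P.min(0),P.max(0),P.mean(0).round(1))
    if P[:,1].max()>200: obs|=m
def render(t,s):  # t tilt of up-axis toward u; s: sign of arm z
    X=u*np.sin(t)+z*np.cos(t); Z=s*(u*np.cos(t)-z*np.sin(t)); m=np.zeros((384,512),np.uint8)
    th=np.linspace(0,2*np.pi,30)
    for part in ([[x,y,h] for x in(-64e-3,64e-3) for y in(-.01,.01) for h in(-.009,.005)],[[x,y,h] for x in(-.015,.015) for y in(-.016,.016) for h in(-.009,.011)],*[[[c+.016*np.cos(k),.016*np.sin(k),h] for k in th for h in(-.009,.005)] for c in(-.064,.064)]):
        q=w2px(C,[p0+a_*X+b*v+c*Z for a_,b,c in part]); cv2.fillConvexPoly(m,cv2.convexHull(q.astype(np.float32)).astype(int),1)
    return m>0
for s in(1,-1):
    r=[((render(np.radians(d),s)^obs).sum(),d) for d in range(-40,41,2)]; print(s,sorted(r)[:4])
```

```text
spindle [[289.0, 205.0], [210.0, 205.0]]
822 [359.   0.] [385.  51.] [374.2  24.2]
1941 [232. 182.] [268. 249.] [249.9 217.9]
1 [(np.int64(344), 2), (np.int64(404), 0), (np.int64(482), 4), (np.int64(542), -2)]
-1 [(np.int64(512), -2), (np.int64(520), 0), (np.int64(573), 2), (np.int64(641), -4)]
```

```bash
python3 -c "
from h import *
print(env.observe()['joint_pos'].round(2))
go(.505,.0235,.23,10.2); go(.505,.0235,.23,190.2)"
```

```text
[ 0.06 -0.27  1.79 -0.    1.62 -0.12]
t 9.5 turn [-0.     0.     1.574] then shift cm [-0.02  3.07  3.09] pos [0.4997 0.0537 0.2609] w 0.0512 grip 0.0
t 9.5 turn [-0.    -0.    -1.568] then shift cm [ 0.02 -3.07  3.09] pos [0.4997 0.0537 0.2609] w 0.0512 grip 0.0
```

```bash
python3 -m pendant '[[[0,0,0,0,0,0.143,-0.2],[0,0,0,0,0,0.143,-0.2],[0,0,0,0,0,0.143,-0.2],[0,0,0,0,0,0.143,-0.2],[0,0,0,0,0,0.143,-0.2],[0,0,0,0,0,0.143,-0.2],[0,0,0,0,0,0.143,-0.2],[0,0,0,0,0,0.143,-0.2],[0,0,0,0,0,0.143,-0.2],[0,0,0,0,0,0.143,-0.2],[0,0,0,0,0,0.143,-0.2],[0,1.5,0,0,0,0,-0.2],[0,1.57,0,0,0,0,-0.2],[0,0,2.5,0,0,0,-0.2],[0,0,2.5,0,0,0,-0.2],[0,0,2,0,0,0,-0.2],[0,0,1.2,0,0,0,-0.2],[0,0,0.7,0,0,0,-0.2],[0,0,0,0,0,0,-0.2]]]'
python3 -c "
from h import *
go(.505,.0235,.172,10.2)"
```

```text
time: 11.4
tool_pos: [0.5051, 0.0232, 0.1715]
tcp_rot: [-3.142, 0.001, 0.18]
force: [-0.0, -0.0, -0.1]
width: 0.0513
grip_force: 0.0
t 11.4 turn [-0.     0.001  0.002] then shift cm [-0.01 -0.03 -0.05] pos [0.5051 0.0232 0.1715] w 0.0513 grip 0.0
```

```bash
python3 -m pendant '[[[0,0,0,0,0,0,0.3],[0,0,0,0,0,0,1],[0,0,0,0,0,0,1],[0,0,0,0,0,0,1],[0,0,0,0,0,0,1],[0,0,0,0,0,0,1],[0,0,-1,0,0,0,1],[0,0,-2,0,0,0,1],[0,0,-3,0,0,0,1],[0,0,-3,0,0,0,1],[0,0,-3,0,0,0,1],[0,0,-1,0,0,0,1],[0,0,0,0,0,0,1]]]' 80
python3 -c "
from h import *
go(.472,-.232,.3,-14.5)
im=env.capture('side'); w=env.capture('wrist'); c=cv2.resize(im[80:240,140:310],(408,384),interpolation=cv2.INTER_CUBIC)
cv2.imwrite('pics/s3.png',np.hstack([c,w[:,60:450]])[:,:,::-1])"
```

```text
time: 12.7
tool_pos: [0.5054, 0.0237, 0.303]
tcp_rot: [-3.142, -0.002, 0.179]
force: [-0.2, 0.7, -2.3]
width: 0.0127
grip_force: 78.0
t 12.7 turn [-0.    -0.002  0.432] then shift cm [ 3.17 25.59  0.3 ] pos [0.5054 0.0237 0.303 ] w 0.0127 grip 78.0
```

View pics/s3.png

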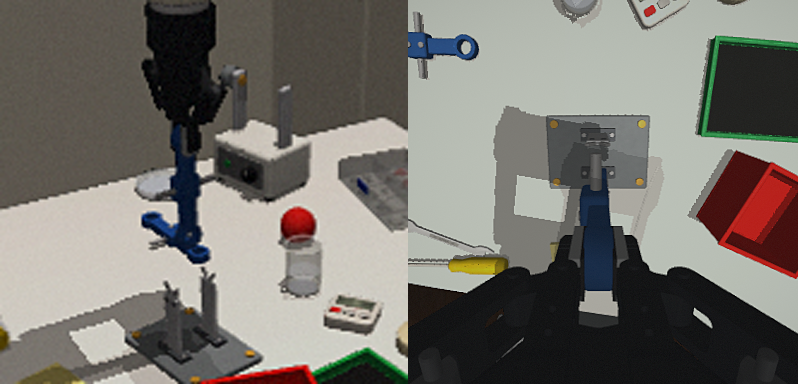

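The arm hangs vertically from its light eye and is clear of the stand. Next is the bin.

```bash
python3 -m pendant '[[[0,0,0,0,0,0.144,1],[0,0,0,0,0,0.144,1],[0,0,0,0,0,0.144,1],[0.32,2.56,0,0,0,0,1],[0.32,2.56,0,0,0,0,1],[0.32,2.56,0,0,0,0,1],[0.32,2.56,0,0,0,0,1],[0.32,2.56,0,0,0,0,1],[0.32,2.56,0,0,0,0,1],[0.32,2.56,0,0,0,0,1],[0.32,2.56,0,0,0,0,1],[0.32,2.56,0,0,0,0,1],[0.3,2.56,0,0,0,0,1],[0,0,0,0,0,0,1],[0,0,0,0,0,0,1]]]'
python3 -c "
from h import *
go(.472,-.232,.16,-14.5)"
```

```text
time: 14.3
tool_pos: [0.4715, -0.2324, 0.3003]
tcp_rot: [-3.141, 0.002, -0.254]
force: [-0.4, 0.0, -1.0]
width: 0.0127
grip_force: 78.4
t 14.3 turn [-0.001  0.002 -0.001] then shift cm [ 0.04 -0.05 14.03] pos [ 0.4715 -0.2324  0.3003] w 0.0127 grip 78.4
```

```bash
python3 -m pendant '[[[0,0,3,0,0,0,1],[0,0,3,0,0,0,1],[0,0,3,0,0,0,1],[0,0,2,0,0,0,1],[0,0,1.5,0,0,0,1],[0,0,1,0,0,0,1],[0,0,0.5,0,0,0,1],[0,0,0,0,0,0,1]]]'
python3 -m pendant '[[[0,0,0.3,0,0,0,1],[0,0,0,0,0,0,1]]]'
```

```text
time: 15.1
tool_pos: [0.4719, -0.2322, 0.1618]
tcp_rot: [-3.141, 0.0, -0.253]
force: [-0.9, -0.1, -1.2]
width: 0.0127
grip_force: 78.4
time: 15.3
tool_pos: [0.472, -0.2324, 0.1593]
tcp_rot: [3.141, -0.001, -0.253]
force: [-0.9, 1.0, -1.5]
width: 0.0126
grip_force: 78.4
```

```bash
python3 -m pendant '[[[0,0,0.4,0,0,0,1],[0,0,0,0,0,0,1],[0,0,0,0,0,0,-0.4],[0,0,0,0,0,0,-0.6],[0,0,0,0,0,0,-0.6],[0,0,0,0,0,0,-0.6],[0,0,0,0,0,0,-0.6],[0,0,-1,0,0,0,-0.6],[0,0,-3,0,0,0,-0.6],[0,0,-4,0,0,0,-0.6],[0,0,-4,0,0,0,-0.6],[0,0,0,0,0,0,-0.6],[0,0,0,0,0,0,-0.6]]]'
python3 -c "
from h import *
C=cam('top'); im=env.capture('top'); s=env.observe(); w=env.capture('wrist')
c=cv2.resize(im[190:290,290:390],(384,384),interpolation=cv2.INTER_CUBIC)
cv2.imwrite('pics/s4.png',np.hstack([c,w[:,60:450]])[:,:,::-1])
a=np.radians(97); g=np.array([.6085,.2885])+.031*np.array([np.cos(a),np.sin(a)]); print(g)
go(*g,.16,97)"
```

```text
time: 16.6
tool_pos: [0.472, -0.2324, 0.2763]
tcp_rot: [3.141, -0.002, -0.253]
force: [-0.2, 0.2, -0.2]
width: 0.0684
grip_force: 0.0
[0.60472205 0.31926893]
t 16.7 turn [-1.000e-03  0.000e+00 -1.946e+00] then shift cm [53.11 19.93 11.42] pos [ 0.4716 -0.2322  0.2742] w 0.0686 grip 0.0
```

View pics/s4.png

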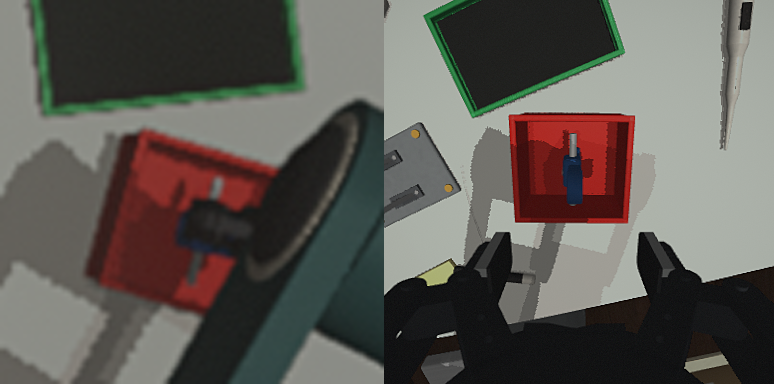

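The arm stands in the bin, within its walls. On to the second arm.

```bash
python3 -m pendant '[[[0,0,0,0,0,-0.139,-0.2],[0,0,0,0,0,-0.139,-0.2],[0,0,0,0,0,-0.139,-0.2],[0,0,0,0,0,-0.139,-0.2],[0,0,0,0,0,-0.139,-0.2],[0,0,0,0,0,-0.139,-0.2],[0,0,0,0,0,-0.139,-0.2],[0,0,0,0,0,-0.139,-0.2],[0,0,0,0,0,-0.139,-0.2],[0,0,0,0,0,-0.139,-0.2],[0,0,0,0,0,-0.139,-0.2],[0,0,0,0,0,-0.139,-0.2],[0,0,0,0,0,-0.139,-0.2],[0,0,0,0,0,-0.139,-0.2]]]' 80
python3 -m pendant '[[[3.32,1.245,0,0,0,0,-0.2],[3.32,1.245,0,0,0,0,-0.2],[3.32,1.245,0,0,0,0,-0.2],[3.32,1.245,0,0,0,0,-0.2],[3.32,1.245,0,0,0,0,-0.2],[3.32,1.245,0,0,0,0,-0.2],[3.32,1.245,0,0,0,0,-0.2],[3.32,1.245,0,0,0,0,-0.2],[3.32,1.245,0,0,0,0,-0.2],[3.32,1.245,0,0,0,0,-0.2],[3.32,1.245,0,0,0,0,-0.2],[3.32,1.245,0,0,0,0,-0.2],[3.32,1.245,1.9,0,0,0,-0.2],[3.32,1.245,3,0,0,0,-0.2],[3.32,1.245,3,0,0,0,-0.2],[3.32,1.245,3,0,0,0,-0.2],[0,0,0,0,0,0,-0.2],[0,0,0,0,0,0,-0.2]]]'
python3 look.py w5; python3 -c "
from h import *
go(.6047,.3193,.025,97)"
```

```text
time: 18.1
tool_pos: [0.4716, -0.2322, 0.2736]
tcp_rot: [-3.14, -0.001, 1.699]
force: [-0.4, 0.1, -0.7]
width: 0.0515
grip_force: 0.0
time: 19.9
tool_pos: [0.6043, 0.3193, 0.1639]
tcp_rot: [-3.138, 0.001, 1.694]
force: [-0.4, -0.4, 1.5]
width: 0.0513
grip_force: 0.0
2792 [0.6098 0.2955] [610.6 291.7] [ 31.  158.1] 6.3
t 19.95 turn [-0.001  0.001  0.   ] then shift cm [ 0.05  0.   14.06] pos [0.6047 0.3188 0.1656] w 0.051 grip 0.0
```

```bash
python3 -m pendant '[[[0.3,0.15,2.6,0,0,0,-0.2],[0,0,2.6,0,0,0,-0.2],[0,0,2.6,0,0,0,-0.2],[0,0,2.6,0,0,0,-0.2],[0,0,2,0,0,0,-0.2],[0,0,1.0,0,0,0,-0.2],[0,0,0.5,0,0,0,-0.2],[0,0,0,0,0,0,-0.2]]]'
```

```text
time: 20.75
tool_pos: [0.6064, 0.322, 0.0276]
tcp_rot: [3.141, -0.0, 1.692]
force: [0.4, -0.8, 0.9]
width: 0.0513
grip_force: 0.0
```

```bash
python3 -m pendant '[[[0,0,0.25,0,0,0,0.2],[0,0,0,0,0,0,1],[0,0,0,0,0,0,1],[0,0,0,0,0,0,1],[0,0,0,0,0,0,1],[0,0,0,0,0,0,1],[0,0,-1,0,0,0,1],[0,0,-3,0,0,0,1],[0,0,-4,0,0,0,1],[0,0,-4,0,0,0,1],[0,0,-2,0,0,0,1],[0,0,-1,0,0,0,1],[0,0,0,0,0,0,1],[0,0,0,0,0,0,1]]]' 80
python3 - <<'E'
from h import *
s=env.observe(); im=env.capture('wrist'); C=cam('wrist',s); Rc=R.from_euler('xyz',s['tcp_rot'])
m=max((b for b in blobs(im,'blue',300)),key=np.sum); P=pts(m); print(P.min(0),P.max(0))
q=P[P[:,1]<P[:,1].min()+3]; oz=s['tool_pos'][2]-.016
print(Rc.inv().apply(px2w(C,[q.mean(0)],oz-.001)[0]-s['tool_pos']))  # far edge of eye, expect x ~ .048 if held at 32
a=np.radians(100.2); p=np.array([.505,.0235])+.031*np.array([np.cos(a),np.sin(a)]); go(*p,.165,100.4)
E
```

```text
time: 22.15
tool_pos: [0.6057, 0.3222, 0.173]
tcp_rot: [-3.14, 0.001, 1.693]
force: [-0.5, -0.3, -1.8]
width: 0.0178
grip_force: 78.5
[220. 154.] [280. 327.]
[0.0487034  0.00034178 0.01697243]
t 22.2 turn [-0.002  0.001 -0.059] then shift cm [-24.46 -15.27   0.75] pos [0.6056 0.3221 0.1725] w 0.0175 grip 78.5
```

```bash
python3 -m pendant '[[[0,0,0,0,0,-0.03,1],[0,0,0,0,0,-0.029,1],[-2.03,-1.27,0,0,0,0,1],[-2.03,-1.27,0,0,0,0,1],[-2.03,-1.27,0,0,0,0,1],[-2.03,-1.27,0,0,0,0,1],[-2.03,-1.27,0,0,0,0,1],[-2.03,-1.27,0,0,0,0,1],[-2.03,-1.27,0,0,0,0,1],[-2.03,-1.27,0,0,0,0,1],[-2.03,-1.27,0,0,0,0,1],[-2.03,-1.27,0,0,0,0,1],[-2.03,-1.27,0,0,0,0,1],[-2.03,-1.27,0,0,0,0,1],[0,0,0,0,0,0,1],[0,0,0,0,0,0,1]]]'
python3 -c "
from h import *
go(.4998,.0544,.124,100.4)"
```

```text
time: 23.8
tool_pos: [0.5, 0.0551, 0.1743]
tcp_rot: [3.141, -0.0, 1.752]
force: [-0.1, 1.2, -2.0]
width: 0.0172
grip_force: 78.6
t 23.8 turn [ 0. -0. -0.] then shift cm [-0.06 -0.03  5.03] pos [0.5    0.0551 0.1743] w 0.0172 grip 78.6
```

```bash
python3 -m pendant '[[[-0.06,-0.03,1.5,0,0,0,1],[0,0,1.5,0,0,0,1],[0,0,1.0,0,0,0,1],[0,0,0.5,0,0,0,1],[0,0,0.3,0,0,0,1],[0,0,0.2,0,0,0,1],[0,0,0.1,0,0,0,1],[0,0,0,0,0,0,1]]]'
python3 -m pendant '[[[0,0,0.15,0,0,0,1],[0,0,0,0,0,0,1]]]'; python3 -m pendant '[[[0,0,0.1,0,0,0,1],[0,0,0,0,0,0,1]]]'
```

```text
time: 24.6
tool_pos: [0.4999, 0.0547, 0.1237]
tcp_rot: [3.141, 0.0, 1.752]
force: [0.8, -0.6, -0.8]
width: 0.0179
grip_force: 78.6
time: 24.8
tool_pos: [0.4998, 0.0546, 0.1219]
tcp_rot: [3.141, 0.0, 1.752]
force: [-0.6, -0.4, -0.9]
width: 0.0176
grip_force: 78.6
time: 25.0
tool_pos: [0.4999, 0.0547, 0.1212]
tcp_rot: [3.141, -0.0, 1.752]
force: [-1.1, 1.5, 2.3]
width: 0.0174
grip_force: 79.1
```

```bash
python3 -m pendant '[[[0,0,0,0,0,0,-0.2],[0,0,0,0,0,0,-0.2],[0,0,0,0,0,0,-0.2],[0,0,0,0,0,0,-0.2],[0,0,-2,0,0,0,-0.2],[0,0,-4,0,0,0,-0.2],[0,0,-4,0,0,0,-0.2],[0,0,-2,0,0,0,-0.2],[0,0,0,0,0,0,-0.2],[0,0,0,0,0,0,-0.2],[0,0,0,0,0,0,-0.2],[0,0,0,0,0,0,-0.2],[0,0,0,0,0,0,-0.2],[0,0,0,0,0,0,-0.2],[0,0,0,0,0,0,-0.2],[0,0,0,0,0,0,-0.2]]]'
python3 -c "
from h import *
im=env.capture('side'); c=cv2.resize(im[110:300,150:310],(323,384),interpolation=cv2.INTER_CUBIC)
s=env.observe(); w=env.capture('wrist'); print(s['tool_pos']); cv2.imwrite('pics/w6.png',w[:,:,::-1])
cv2.imwrite('pics/s5.png',np.hstack([c,w[:,60:450]])[:,:,::-1])
C=cam('wrist',s)
for m in blobs(w,'blue',300):
    q=px2w(C,pts(m),.110)[:,:2]; r=cv2.minAreaRect((q*1000).astype(np.float32)); print(len(q),np.round(r[0],1),np.round(r[1],1),round(r[2],1))
"
```

```text
time: 26.6
tool_pos: [0.4998, 0.0546, 0.2408]
tcp_rot: [-3.142, -0.0, 1.752]
force: [-0.0, 0.3, 0.6]
width: 0.0507
grip_force: 0.0
[0.4998018  0.05463099 0.24087876]
3256 [505.4  25.3] [ 31.4 158.1] 10.6
```

View pics/s5.png

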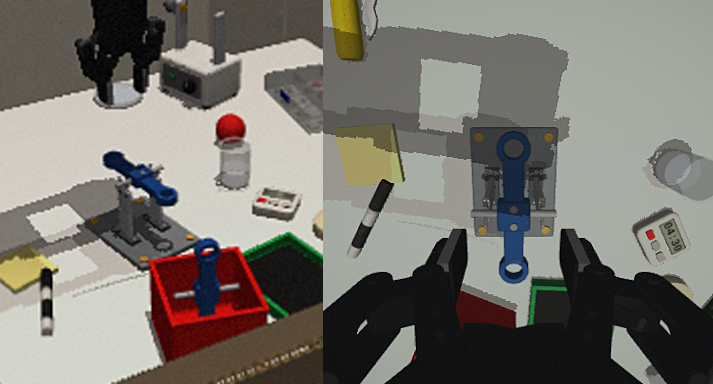

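The second arm stays level on the notches, so it is the sound one. The first still stands in the bin. I'll regrip this arm and carry it to the tray.

```bash
python3 -m pendant '[[[0,0,3,0,0,0,-0.2],[0,0,3,0,0,0,-0.2],[0,0,3,0,0,0,-0.2],[0,0,1.5,0,0,0,-0.2],[0,0,1,0,0,0,-0.2],[0,0,0.45,0,0,0,-0.2],[0,0,0,0,0,0,0.2],[0,0,0,0,0,0,1],[0,0,0,0,0,0,1],[0,0,0,0,0,0,1],[0,0,0,0,0,0,1],[0,0,0,0,0,0,1],[0,0,-1,0,0,0,1],[0,0,-2,0,0,0,1],[0,0,-3,0,0,0,1],[0,0,-2,0,0,0,1],[0,0,0,0,0,0,1],[0,0,0,0,0,0,1]]]' 80
python3 -c "
from h import *
a=np.radians(97.2); p=np.array([.636,-.214])+.031*np.array([np.cos(a),np.sin(a)]); print(p); go(*p,.2,97.2)"
```

```text
time: 28.5
tool_pos: [0.4997, 0.0546, 0.2012]
tcp_rot: [-3.141, -0.0, 1.752]
force: [-0.1, 0.6, -1.8]
width: 0.0174
grip_force: 78.5
[ 0.63211467 -0.18324444]
t 28.5 turn [-0.     0.     0.055] then shift cm [-25.26  10.16   0.12] pos [0.4997 0.0546 0.2012] w 0.0174 grip 78.5
```

```bash
python3 -m pendant '[[[0,0,0,0,0,0.028,1],[0,0,0,0,0,0.027,1],[-1.2,2.03,0,0,0,0,1],[-1.2,2.03,0,0,0,0,1],[-1.9,2.03,0,0,0,0,1],[-2.5,2.03,0,0,0,0,1],[-2.5,2.03,0,0,0,0,1],[-3,0,0,0,0,0,1],[-3,0,0,0,0,0,1],[-3,0,0,0,0,0,1],[-3,0,0,0,0,0,1],[-2.5,0,0,0,0,0,1],[-1.46,0,0,0,0,0,1],[0,0,3,0,0,0,1],[0,0,3,0,0,0,1],[0,0,3,0,0,0,1],[0,0,3,0,0,0,1],[0,0,2,0,0,0,1],[0,0,0,0,0,0,1],[0,0,0,0,0,0,1]]]'
python3 -c "
from h import *
go(.6321,-.1832,.03,97.2)"
```

```text
time: 30.5
tool_pos: [0.6323, -0.1829, 0.0617]
tcp_rot: [-3.141, -0.0, 1.697]
force: [0.9, 0.3, -0.1]
width: 0.0173
grip_force: 78.6
t 30.5 turn [-0. -0.  0.] then shift cm [-0.02 -0.03  3.17] pos [ 0.6323 -0.1829  0.0617] w 0.0173 grip 78.6
```

```bash
python3 -m pendant '[[[0,0,1.5,0,0,0,1],[0,0,1,0,0,0,1],[0,0,0.4,0,0,0,1],[0,0,0.2,0,0,0,1],[0,0,0,0,0,0,1]]]'; python3 -m pendant '[[[0,0,0.1,0,0,0,1],[0,0,0,0,0,0,1]]]'
```

```text
time: 31.0
tool_pos: [0.6324, -0.1832, 0.0308]
tcp_rot: [3.141, 0.0, 1.697]
force: [-0.9, 1.2, 0.9]
width: 0.0175
grip_force: 78.9
time: 31.2
tool_pos: [0.6325, -0.1833, 0.0306]
tcp_rot: [3.141, 0.0, 1.697]
force: [-6.1, 3.0, 11.0]
width: 0.0178
grip_force: 80.1
```

```bash
python3 -m pendant '[[[0,0,-0.1,0,0,0,1],[0,0,0,0,0,0,0],[0,0,0,0,0,0,-0.2],[0,0,0,0,0,0,-0.2],[0,0,0,0,0,0,-0.2],[0,0,-2,0,0,0,-0.2],[0,0,-4,0,0,0,-0.2],[0,0,-5,0,0,0,-0.2],[0,0,-5,0,0,0,-0.2],[0,0,-2,0,0,0,-0.2],[0,0,0,0,0,0,-0.2],[0,0,0,0,0,0,-0.2]]]'
python3 -c "
from h import *
im=env.capture('side'); c=cv2.resize(im[200:300,200:360],(400,250),interpolation=cv2.INTER_CUBIC); c=np.vstack([c,np.zeros((134,400,3),np.uint8)])
s=env.observe(); w=env.capture('wrist')
cv2.imwrite('pics/s6.png',np.hstack([c,w[:,60:450]])[:,:,::-1])
C=cam('wrist',s)
for m in blobs(w,'blue',300):
    q=px2w(C,pts(m),.018)[:,:2]; r=cv2.minAreaRect((q*1000).astype(np.float32)); print(len(q),np.round(r[0],1),np.round(r[1],1),round(r[2],1))
"
```

```text
time: 32.4
tool_pos: [0.6322, -0.1832, 0.2101]
tcp_rot: [3.142, 0.0, 1.697]
force: [0.8, 0.4, -0.4]
width: 0.0512
grip_force: 0.0
2455 [ 636.4 -213.9] [ 32.1 159.5] 7.1
3796 [ 407.5 -287.1] [199.5  53.9] 38.0
```

View pics/s6.png

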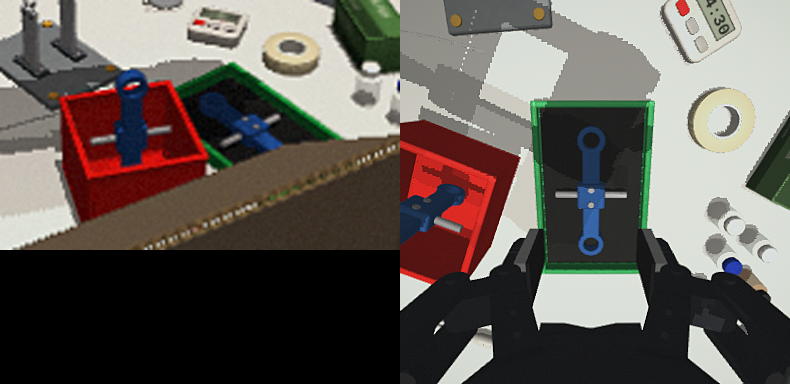

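The sound arm lies flat and centred in the tray at (636,-214) mm. The heavy-ended arm stands in the bin, and the robot touches nothing.

```bash
python3 -c "
from plant import env
print(env.hand_in())"
```

```text
the job is handed in; nothing more can be done
None
```

I checked both arms and handed the job in at about 32 s: the sound arm lies flat in the green tray, the heavy-ended one stands in the red bin, and the beaker, timer and bulb were not touched (the hand-in returned no verdict).

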